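# Set the range key and weigh the basket

### The arm

A 6-joint arm with a two-finger parallel gripper is mounted at the origin on a cart in front of the work surface, level with it; the furniture and walls round the work are solid. World frame = base frame: x ahead of the robot, y to its left, z up, the work surface at z = 0. Lengths are in mm, angles in rad, forces in N, time in s.
With the tool pointing down it reaches from about 400 to 925 mm from the base axis. Payload 12.5 kg.
Tool frame: the origin (TCP) lies on the front face of the gripper's body, between the roots of the fingers; the fingertips stand 78 mm ahead of it and the grasp point (between the pads) lies 59 mm ahead of it (env.nose_length is the distance from the TCP to the fingertips, in mm); z points along the fingers, y is the line along which they close (so a half turn about z gives the same grasp; the last joint's range is limited). The gripper opens to 95 mm and grips with 3 to 60 N. Pads are 20 mm wide; open, the fingers measure 119 mm over their backs; the gripper's body (75 mm by 180 mm) begins 59 mm behind the grasp point.
Start: joints at [1.143, 0.491, 1.559, -0, 1.092, -0.106], TCP at [197.652, 592.935, 292.261] pointing down, gripper open.
Joint ranges: [-3.1, 3.1], [-0.84, 2.19], [0.05, 2.79], [-1.13, 4.28], [0.06, 2.93], [-2.69, 2.69]. Speed limits (rad/s): [2.22, 2.22, 2.79, 3.14, 3.14, 3.14].

### API

Orientations are given as [roll, pitch, yaw] about the fixed x, y, z axes, in that order (R = Rz(yaw) Ry(pitch) Rx(roll)).
In Python, from cell import env gives the robot as it stands.
- The arm moves only by the tool jog_arm, never from a script. Its argument "motion" is a list of rows, each a list of 7 numbers: the turn, a rotation vector about the tool's x, y, z in degrees, then the shift along the tool's x, y, z in mm, then the finger opening in mm, from 0 to 95.1. In form: [[wx, wy, wz, x, y, z, hand], ...]. A call has 1 to 10 rows; each row shifts and turns the commanded pose from where the row before left it, along the tool's axes as they then stand; what a row does not reach is not made up. A row lasts 1/8 s, in which the tool goes at most 62.5 mm and 10.7 degrees, less where a joint would pass 70% of its speed; a pose out of reach is approached as far as the arm can. A call is refused whole if a number of a shift passes 62.5 or a number of a turn 10.7, either way. A call with a gripper value outside its range is refused whole. The fingers move at their own pace and stop on an object; the grip force is fixed at half the most. Time passes only in rows, so rows that do not move let the fingers close. It gives the time, the measured TCP pose, the force, the opening and the grip force at its end, in the units of the state.
- env.state(): the state, without advancing time (a new reading comes with each control period).
- env.read_camera(name): name is "scene" or "top" or "wrist"; returns a dict with "color" (400x640x3 uint8, red, green, blue), "z_map" (400x640 float32, mm along the optical axis (not along the pixel's ray), 0 where there is no reading), "camera_matrix" (3x3 intrinsics, pixels), "world_to_cam" (4x4, takes a point from world to camera coordinates). Camera axes: x right, y up, looking along -z (the intrinsics and any distortion apply to the point x, -y, -z); pixel columns grow to the right and rows downward; lengths in mm; the calibration is good to about 2 mm. The wrist camera is an equidistant fisheye: a pixel r from the principal point sees the ray r / f radians off the axis. A picture is of the moment at which its call begins.
- env.job_done(): hands the job in; it is judged then, once.
Trained networks look in the newest picture that a camera, given by its name, has taken for a name from the list of things; names that differ only in an ending like _2 or _b are one class to them, and where a whole thing is asked for, a point or a joint stands for the part that bears it (a point fixed in the world has none). Each returns a list of dicts, best first, with "score" (0 to 1); they miss things now and then, are a little off and sometimes report something else, mostly with a low value. They report only what shows in the picture. A call takes as long as a camera call.
- env.recognise(camera, thing): "location" ([column, row] in pixels, amid what is visible of it).
The state is a dict: "t": time; "joints": joint angles; "qvel": joint speeds; "tau": joint torques, N m; "eef_pos": TCP position; "tcp_rot": TCP orientation; "ft_force": force on the tool from outside, world axes, zero at the start; "moment": the same for the moment, N m; "opening": opening from 0.0 (shut) to 1.0 (fully open); "grip_force": force on a finger pad.
Only numpy, scipy, OpenCV 4.12 (cv2) and the standard library are available. Lean on these libraries where they do the work, as an engineer would, in place of code of your own. Each camera call takes 0.05 s, during which the arm holds its last target. There are 200 camera calls.

### The job

Weigh the onion: on the hook scale's bank of four interlocked keys, push the round key fully down until it latches and the square key pops up, pressing none of the other keys. Then take the basket with the onion in it by its wooden grip, hang it by the middle of its crossbar on the sprung hook and lower it gently, without letting the hook slam to its bottom stop. Leave the basket hanging upright and at rest, with the onion inside, and leave the other things on the worktop where they stand.

Things in the scene. Friction and masses are not known exactly. Their poses are not given: they have to be found in the camera images.
- scale: Fixed white hook scale. Origin on the worktop under the centre of its key console (110 in x, 240 in y, 50 mm high); x to its back, y to the robot's left along the keys. Four black key caps in a row at x = -10, y = -84, -28, 28, 84 mm; which shape is where changes. A white column (36 x 40, 259 mm high) stands at x = 62, y = -235 mm; the hook sticks out of its front to -x.
- key_round_top (a point): Centre of the top face of the round key: a flat black disc, 42 mm across, 10 mm thick. It moves with the key. When up, the cap's top is 27 mm above the console's top, when latched about 14 mm.
- key_round (a joint): Travel of the round key, m, straight down; 0 is up. Push it to its stop at 15.5 mm (2 to 5 N on the way, with bumps up to 8 N if pushed fast, then a firm rise at the stop); let go past 13.5 mm it stays latched at about 13 mm. Pushing it frees any key that was down; let go too early, it springs back up.
- key_square_top (a point): Centre of the top face of the plain square key (40 x 40 mm flat black cap). It is the one that is down at the start.
- key_square (a joint): Travel of the square key, m; 0 is up, about 0.013 latched down, where it starts. It springs up by itself when another key is pushed down.
- key_bar (a joint): Travel of the bar-shaped key (76 mm long in x, 22 mm wide); 0 is up, where it starts and must stay.
- key_fin (a joint): Travel of the finned key (40 mm square cap with a 7 mm thick rib standing 11 mm above its top); 0 is up, where it starts and must stay.
- hook (a joint): How far the sprung hook has dipped, m; 0 is unloaded (top), 0.05 its bottom stop. Spring rate about 150 N/m: under the basket and onion it settles at about 15 to 23 mm, bobbing for a second or so if let go suddenly.
- hook_seat (a point): Axis of a seated crossbar: 4 mm above the lowest stretch of the hook's round arm (10 mm thick); moves with the hook, 229 mm up when unloaded. The arm runs from the column, 65 mm behind, to -x of the scale; its upturned tip ends 31 mm before the seat and 20 mm above it. Crossbar along the scale's y, either way round: pass the bow over the tip from the robot's side, then lower.
- basket: Open aluminium basket, 84 x 84 x 34 mm, about 0.24 kg, on the worktop. Origin under its centre, z up. A steel wire bow (8 mm thick) rises from its +y and -y sides, 43 mm out, to a straight crossbar along y, axis 154 mm above the bottom; the bow is about 78 mm wide inside. A wooden grip block stands on the middle of the crossbar.
- basket_bar (a point): Middle of the crossbar's axis, 154 mm above the basket's bottom.
- basket_grip (a point): Centre of the wooden grip block (20 x 20 x 36 mm high), 175 mm above the basket's bottom and 21 mm above the crossbar's axis.
- onion: Red onion, about 55 mm across and 61 mm high, about 80 g, lying in the basket. Origin at its underside.
- mug: White mug, 84 mm wide, 88 mm high; a bystander. Origin at its underside.
- tin: Tin, 75 mm across, 58 mm high; a bystander. Origin at the centre of its underside.
- pepper_mill: Wooden pepper mill, 58 mm across, 160 mm high; a bystander. Origin at the centre of its underside.

How it is judged (in metres and radians):
On the way, in this order (a step that is already met when the one before it is completed fails the run):
1. the round key is latched down and the square, bar and finned keys are up, the hook still unloaded (value of joint key_round above 0.01 m and value of joint each of key_square, key_bar, key_fin, hook below 0.004 m), for 0.3 s.
2. the basket hangs with its crossbar in the hook, which has dipped (distance between basket_bar and hook_seat below 0.02 m and value of joint hook above 0.01 m), for 0.2 s.
At the end, for the whole second after the job is handed in: Round key down (over 10 mm), other keys up (under 4 mm); crossbar's middle within 20 mm of the hook seat, basket upright within 0.3 rad, onion in it; hook dipped 10 to 35 mm and at rest (under 10 mm/s; basket under 30 mm/s) (all of step 2 and value of joint key_round above 0.01 m and value of joint each of key_square, key_bar, key_fin below 0.004 m and value of joint hook below 0.035 m and velocity of joint hook between -0.01 and 0.01 m/s and linear speed of basket below 0.03 m/s and angle between basket's own z axis and vertical below 0.3 rad and horizontal distance between onion and basket below 0.045 m and z of onion in the frame of basket between -0.01 and 0.08 m); the robot touches nothing.
It fails at once if the finned or the bar key is pressed (over 8 mm) (value of joint any of key_bar, key_fin above 0.008 m).
It fails at once if the hook slams to its bottom stop (dips over 46 mm) (value of joint hook above 0.046 m).
It fails at once if the mug, tin or pepper mill is moved more than 40 mm (distance of any of mug, tin, pepper_mill from where it was at the start of the episode above 0.04 m).
It also fails if it takes over 64 s, if anything falls off the work surface, if the arm or the gripper's body presses on something with over 40 N, if the wrist force passes 120 N, or if a joint passes its speed limit or range.

## Working session

There is one attempt and no reset: what is moved stays moved. The work goes in short steps, Python scripts to look and compute and a tool call to move; the robot and the scene stay as the last step left them, time stands still between calls to the robot, and variables do not carry over. Pictures are saved under pics/ and viewed, at most 10 in all, crops included, and the job is handed in when it is done.

Besides the shell and the picture viewer there is one more tool, called after "Emit:" in YAML: its name, and indented under it one key for each argument. jog_arm: Moves the arm, as the interface text tells. Its arguments: {"type":"object","properties":{"motion":{"type":"array"}},"required":["motion"]}

```bash
mkdir -p pics; cat > h.py <<'E'
from cell import env
import numpy as np, cv2
def px2w(c,u,v,z=None):
    K=c["camera_matrix"];d=c["z_map"] 
    if z is None:
        w=d[int(v)-2:int(v)+3,int(u)-2:int(u)+3];z=np.median(w[w>0])
    p=np.array([(u-K[0,2])/K[0,0]*z,-(v-K[1,2])/K[1,1]*z,-z,1])
    return (np.linalg.inv(c["world_to_cam"])@p)[:3]
def save(c,n): cv2.imwrite("pics/"+n,c["color"][:,:,::-1])
E
python3 - <<'E'
from h import *
s=env.state();print(s)
cs={n:env.read_camera(n) for n in("scene","top")}
save({"color":cs["scene"]["color"]},"scene.png");save(cs["top"],"top.png")
for n in cs:
  for t in["key_round_top","key_square_top","key_bar","key_fin","basket_grip","basket_bar","basket","hook_seat","mug","tin","pepper_mill","onion","scale"]:
    for r in env.recognise(n,t)[:2]:
      try:print(n,t,round(r["score"],2),np.round(r["location"]),px2w(cs[n],*r["location"]).round())
      except Exception as e:print(n,t,r,e)
E
```

```text
{'t': 0.0, 'joints': array([ 1.14340845e+00,  4.91576636e-01,  1.55948639e+00,  2.93608470e-06,
        1.09168982e+00, -1.05597216e-01]), 'qvel': array([-0.00047046,  0.00145451,  0.00061775,  0.0022199 , -0.00047658,
        0.00113588]), 'tau': array([-1.26063715e-04, -6.12637210e+01, -2.58175135e+01,  6.92164572e-02,
        4.82145650e-02, -1.07618719e-04]), 'eef_pos': array([197.57167547, 592.77165749, 291.63836878]), 'tcp_rot': array([-3.14043920e+00, -1.24874480e-04,  2.81980057e+00]), 'ft_force': array([-0.41260087, -0.10145204, -0.39411415]), 'moment': array([ 0.02508499, -0.00739242, -0.02527407]), 'grip_force': 0.0, 'opening': 1.0001812003343835}
scene key_round_top 0.63 [306. 193.] [557.  34.  79.]
scene key_round_top 0.44 [259. 168.] [552. 219.  75.]
scene key_bar 0.64 [292. 182.] [568.  96.  77.]
scene key_bar 0.33 [326. 203.] [607.  -6.  13.]
scene key_fin 0.5 [304. 194.] [548.  36.  82.]
scene basket_grip 0.93 [393. 269.] [ 524. -300.   18.]
scene basket_grip 0.46 [392. 282.] [ 473. -325.   40.]
scene basket 0.88 [396. 274.] [ 500. -321.   44.]
scene hook_seat 0.69 [
[... 475 characters left out ...]
key_square_top 0.76 [257. 201.] [559. 152.  66.]
top key_bar 0.45 [275. 200.] [563.  96.  79.]
top key_fin 0.68 [296. 204.] [550.  34.  81.]
top basket_grip 0.71 [414. 227.] [ 481. -311.   56.]
top basket_bar 0.87 [413. 225.] [ 484. -283.  153.]
top basket 0.91 [406. 224.] [ 488. -274.  108.]
top hook_seat 0.75 [353. 186.] [ 581. -115.  232.]
top mug 0.93 [260. 256.] [396. 148.   9.]
top tin 0.58 [327. 259.] [388. -54.  58.]
top tin 0.42 [256. 201.] [560. 153.  66.]
top pepper_mill 0.7 [415. 169.] [ 650. -313.   81.]
top onion 0.64 [413. 230.] [ 471. -313.   45.]
top onion 0.46 [326. 259.] [390. -50.  58.]
top scale 0.62 [309. 195.] [582.   0.  14.]
top scale 0.6 [236. 201.] [559. 210.  78.]
```

```bash
python3 - <<'E'
import cv2,numpy as np
a=cv2.imread("pics/top.png")[130:290,200:460]; b=cv2.imread("pics/scene.png")[140:310,220:460]
cv2.imwrite("pics/a.png",cv2.resize(a,(780,480),interpolation=2));cv2.imwrite("pics/b.png",cv2.resize(b,(720,510),interpolation=2))
E
```

```text
(no output)
```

View pics/a.png

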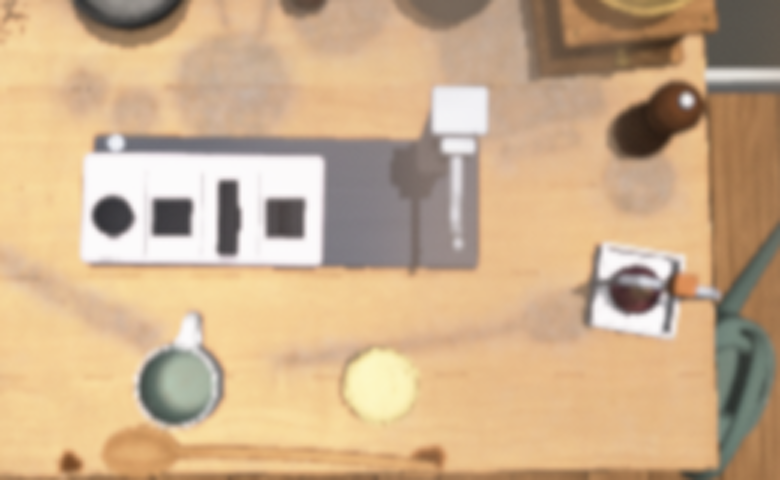

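View pics/b.png

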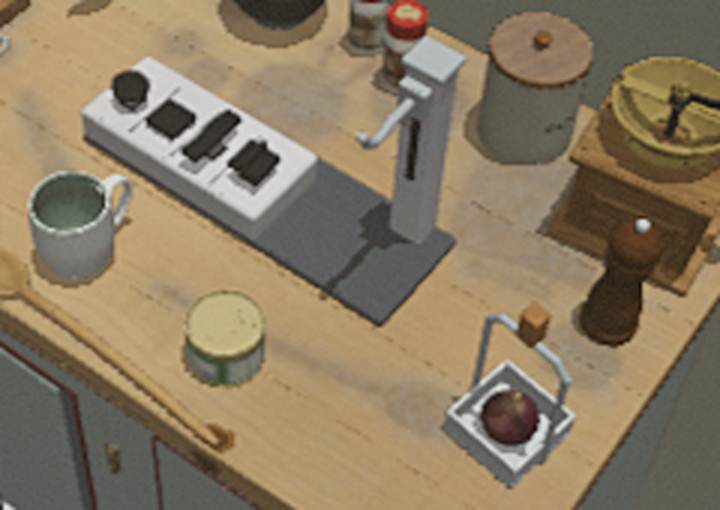

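The pictures show the key row from the robot's left: round (crop a, 113,215), square (down), bar, fin. The basket is at crop a (640,290) with its orange grip at (686,285), and the hook arm lies along column 457. The detections agree with the picture and with the stated heights.

```bash
cat >> h.py <<'E'
def cloud(c):
    K=c["camera_matrix"];z=c["z_map"];v,u=np.mgrid[:400,:640]
    P=np.stack([(u-K[0,2])/K[0,0]*z,-(v-K[1,2])/K[1,1]*z,-z,np.ones_like(z)],-1)
    W=(P@np.linalg.inv(c["world_to_cam"]).T)[...,:3]; W[z==0]=np.nan
    return W
E
python3 - <<'E'
from h import *
for n in("scene","top"):
  c=env.read_camera(n);W=cloud(c);x,y,z=W[...,0],W[...,1],W[...,2];col=c["color"].astype(int)
  def sh(name,m):
    p=W[m]
    if len(p): print(n,name,len(p),"med",np.median(p,0).round(1),"min",p.min(0).round(),"max",p.max(0).round())
    return p
  B=(abs(x-486)<90)&(abs(y+285)<90)
  g=sh("grip",B&(z>155)&(col[...,0]-col[...,2]>50))
  if len(g): sh("griptop",B&(z>187))
  p=sh("bar",B&(z>140)&(z<162)&(col[...,0]-col[...,2]<40))
  if len(p)>5: print(np.c_[p][::max(1,len(p)//14)].round())
  p=sh("rim",B&(z>28)&(z<38))
  if len(p)>5: print(cv2.minAreaRect(p[:,:2].astype(np.float32)))
  H=(x>500)&(x<680)&(y<-60)&(y>-170)
  p=sh("hook",H&(z>205)&(z<262))
  for a in range(520,680,10):
    q=p[(p[:,0]>=a)&(p[:,0]<a+10)]
    if len(q): print(a,len(q),np.median(q,0).round(1),q[:,2].max().round(1))
  dark=(col.sum(-1)<200)&(x>500)&(x<610)
  for k,y0 in(("round",212),("sq",153),("bar",96),("fin",36)): sh(k,dark&(abs(y-y0)<26)&(z>60))
  q=sh("console",(abs(z-50)<3)&(x>490)&(x<640)&(y>-30)&(y<270)); print(cv2.minAreaRect(q[:,:2].astype(np.float32)))
  print(sh("mill",(z>60)&(abs(x-645)<60)&(abs(y+325)<60)).shape)
E
```

```text
scene grip 68 med [ 482.3 -312.3  193. ] min [ 473. -322.  157.] max [ 494. -300.  200.]
scene griptop 60 med [ 482.7 -312.8  193.3] min [ 473. -322.  187.] max [ 494. -302.  200.]
scene bar 82 med [ 480.8 -326.5  156.5] min [ 473. -358.  141.] max [ 492. -268.  162.]
[[ 492. -270.  149.]
 [ 490. -268.  145.]
 [ 489. -282.  158.]
 [ 486. -281.  157.]
 [ 485. -285.  156.]
 [ 486. -290.  156.]
 [ 480. -299.  161.]
 [ 484. -324.  156.]
 [ 481. -328.  159.]
 [ 482. -331.  156.]
 [ 480. -337.  159.]
 [ 474. -338.  158.]
 [ 475. -344.  158.]
 [ 478. -348.  154.]
 [ 477. -348.  146.]
 [ 476. -354.  148.]
 [ 473. -356.  144.]]
scene rim 308 med [ 470.8 -311.4   34.4] min [ 435. -358.   28.] max [ 533. -264.   38.]
((482.9482421875, -312.3646545410156), (91.70671081542969, 87.6438980102539), 80.58328247070312)
scene hook 487 med [ 606.9 -113.7  242.6] min [ 512. -135.  205.] max [646. -86. 262.]
520 7 [ 522.2 -113.2  234.7] 246.5
530 7 [ 533.4 -113.   227.1] 232.3
540 12 [ 544.7 -110.6  224.4] 227.9
550 16 [ 555.7 -111.4  228.4] 232.6
560 12 [ 566.6 -110.7  229.6] 239.1
570 12 [ 576.2 -110.3 
[... 1975 characters left out ...]
.2] 233.2
580 18 [ 584.9 -111.3  231.2] 234.6
590 58 [ 593.2 -109.8  242.6] 248.4
600 89 [ 605.6 -111.7  256.3] 261.9
610 75 [ 615.1 -112.5  260. ] 262.0
620 75 [ 625.4 -113.1  259.6] 261.9
630 69 [ 635.  -113.2  259.6] 261.9
640 28 [ 642.2 -108.5  259.1] 262.0
top round 84 med [557.7 206.6  78.6] min [544. 192.  74.] max [571. 221.  83.]
top sq 58 med [559.8 154.3  65.5] min [545. 142.  62.] max [569. 165.  71.]
top console 1723 med [578.6 126.2  50.6] min [513.   4.  47.] max [623. 243.  53.]
((567.889404296875, 123.61380004882812), (238.63291931152344, 108.47431182861328), 89.47492980957031)
top mill 1160 med [ 692.6 -321.8  591.5] min [ 628. -381.   60.] max [ 705. -265.  604.]
(1160, 3)
```

Round key is at about (557, 208, 78), console yaw is about -0.01 and the hook seat about (544, -111, 229). The basket grip is at (484, -312) with the crossbar 11° off y. All of this fits the given sizes, so I go to the round key with the fingers shut.

Emit:
jog_arm:
  motion:
    - [0,0,0,-46.3,-25.2,11,0]
    - [0,0,0,-46.3,-25.2,11,0]
    - [0,0,0,-46.3,-25.2,11,0]
    - [0,0,0,-46.3,-25.2,11,0]
    - [0,0,0,-46.3,-25.2,11,0]
    - [0,0,0,-46.3,-25.2,11,0]
    - [0,0,0,-46.3,-25.2,11,0]
    - [0,0,0,-46.3,-25.2,11,0]
    - [0,0,0,-46.3,-25.2,11,0]
    - [0,0,0,-46.3,-25.2,11,0]

```text
t: 2.75
eef_pos: [558.4, 206.0, 182.0]
tcp_rot: [3.141, 0.0, 2.82]
ft_force: [0.5, -0.4, 0.5]
opening: 0.022
grip_force: 0.0
```

Emit:
jog_arm:
  motion:
    - [0,0,-7.5,0,0,0,0]
    - [0,0,0,0,0,0,0]

```text
t: 3.0
eef_pos: [557.4, 207.0, 182.0]
tcp_rot: [-3.142, -0.0, 2.949]
ft_force: [-0.1, 0.8, 0.3]
opening: 0.002
grip_force: 0.0
```

Emit:
jog_arm:
  motion:
    - [0,0,0,0,0,12,0]
    - [0,0,0,0,0,10,0]
    - [0,0,0,0,0,3,0]
    - [0,0,0,0,0,3,0]
    - [0,0,0,0,0,3,0]
    - [0,0,0,0,0,3,0]
    - [0,0,0,0,0,3,0]
    - [0,0,0,0,0,3,0]
    - [0,0,0,0,0,2,0]
    - [0,0,0,0,0,0,0]

```text
t: 4.25
eef_pos: [557.3, 207.5, 140.2]
tcp_rot: [3.141, 0.0, 2.951]
ft_force: [-1.0, 1.7, 2.7]
opening: 0.004
grip_force: 1.5
```

Emit:
jog_arm:
  motion:
    - [0,0,0,0,0,1,0]
    - [0,0,0,0,0,1,0]
    - [0,0,0,0,0,0,0]

```text
t: 4.62
eef_pos: [557.3, 207.5, 139.2]
tcp_rot: [3.141, 0.001, 2.951]
ft_force: [-4.2, -0.4, 13.6]
opening: 0.005
grip_force: 6.6
```

Emit:
jog_arm:
  motion:
    - [0,0,0,0,0,-10,0]
    - [0,0,0,0,0,-50,0]
    - [0,0,0,0,0,-60,0]
    - [0,0,0,0,0,-60,0]
    - [0,0,0,0,0,-41,0]

```text
t: 5.25
eef_pos: [557.1, 207.3, 362.3]
tcp_rot: [3.141, 0.002, 2.951]
ft_force: [-0.3, 0.5, -0.7]
opening: 0.011
grip_force: 0.0
```

Emit:
jog_arm:
  motion:
    - [0,0,0,-2.6,-52.4,0,45]
    - [0,0,0,-2.6,-52.4,0,45]
    - [0,0,0,-2.6,-52.4,0,45]
    - [0,0,0,-2.6,-52.4,0,45]
    - [0,0,0,-2.6,-52.4,0,45]
    - [0,0,0,-2.6,-52.4,0,45]
    - [0,0,0,-2.6,-52.4,0,45]
    - [0,0,0,-2.6,-52.4,0,45]
    - [0,0,0,-2.6,-52.4,0,45]
    - [0,0,0,-2.6,-52.4,0,45]

```text
t: 6.5
eef_pos: [482.6, -313.8, 359.4]
tcp_rot: [-3.141, 0.0, 2.95]
ft_force: [0.6, -0.4, 0.2]
opening: 0.476
grip_force: 0.0
```

```bash
python3 - <<'E'
from h import *
c=env.read_camera("top");W=cloud(c)
for k in("key_round_top","key_square_top","key_bar","key_fin"):
  for r in env.recognise("top",k)[:2]: print(k,round(r["score"],2),px2w(c,*r["location"]).round(1))
for X,Y in((557,207),(557,152),(557,96)):
  m=(np.hypot(W[...,0]-X,W[...,1]-Y)<8);print(Y,m.sum(),np.median(W[m],0).round(1))
w=env.read_camera("wrist");save(w,"w1.png")
print(w["camera_matrix"],np.round(w["world_to_cam"],3),env.recognise("wrist","basket_grip"),env.state()["eef_pos"],env.state()["opening"])
E
```

```text
key_round_top 0.58 [ 581.8 -110.2  230.3]
key_round_top 0.46 [557.2 215.1  65.7]
key_square_top 0.73 [564.3 156.6  78.2]
key_bar 0.47 [555.8  95.5  78.1]
key_fin 0.48 [549.2  30.8  78.7]
207 23 [557.2 206.2  65.8]
152 24 [556.1 151.6  78.3]
96 25 [558.3  96.4  78.1]
[[309.70691629   0.         318.42372692]
 [  0.         309.70691629 200.31276843]
 [  0.           0.           1.        ]] [[ 1.90000e-01  9.82000e-01  0.00000e+00  2.13976e+02]
 [-9.46000e-01  1.83000e-01 -2.68000e-01  5.62046e+02]
 [-2.63000e-01  5.10000e-02  9.63000e-01 -3.12637e+02]
 [ 0.00000e+00  0.00000e+00  0.00000e+00  1.00000e+00]] [{'location': [317.9, 186.0], 'score': 0.65}] [ 483.40703146 -311.05215671  359.31424778] 0.47568063081178813
```

View pics/w1.png

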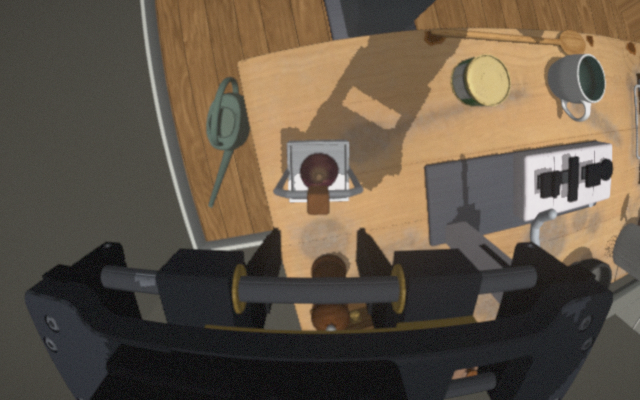

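The round key is latched (66 mm) and the other keys are up (78 mm). The wrist view shows the basket square to the fingers, with the grip centred at (318, 190). I descend and grip.

Emit:
jog_arm:
  motion:
    - [0,0,0,0,0,40,45]
    - [0,0,0,0,0,40,45]
    - [0,0,0,0,0,25,45]
    - [0,0,0,0,0,12,45]
    - [0,0,0,0,0,0,45]
    - [0,0,0,0,0,0,10]
    - [0,0,0,0,0,0,10]
    - [0,0,0,0,0,0,10]
    - [0,0,0,0,0,0,10]
    - [0,0,0,0,0,0,10]

```text
t: 8.1
eef_pos: [483.2, -312.0, 242.7]
tcp_rot: [-3.141, 0.0, 2.951]
ft_force: [-2.2, 0.8, 4.8]
opening: 0.209
grip_force: 30.0
```

Emit:
jog_arm:
  motion:
    - [0,0,0,0,0,-5,10]
    - [0,0,0,0,0,-10,10]
    - [0,0,0,0,0,-18,10]
    - [0,0,0,0,0,-22,10]
    - [0,0,0,0,0,-25,10]
    - [0,0,0,0,0,-22,10]
    - [0,0,0,0,0,-15,10]
    - [0,0,0,0,0,-8,10]
    - [0,0,-5.1,0,0,0,10]
    - [0,0,-5.1,0,0,0,10]

```text
t: 9.35
eef_pos: [483.2, -311.9, 366.8]
tcp_rot: [3.141, -0.001, 3.132]
ft_force: [0.1, 0.3, -3.9]
opening: 0.211
grip_force: 30.0
```

Emit:
jog_arm:
  motion:
    - [0,0,0,2,10,0,10]
    - [0,0,0,4,20,0,10]
    - [0,0,0,5,30,0,10]
    - [0,0,0,6,40,0,10]
    - [0,0,0,6,40,0,10]
    - [0,0,0,4,30,0,10]
    - [0,0,0,2,20,0,10]
    - [0,0,0,0,11,0,10]
    - [0,0,0,0,0,0,10]
    - [0,0,0,0,0,0,10]

```text
t: 10.6
eef_pos: [457.1, -111.2, 367.1]
tcp_rot: [-3.141, -0.0, 3.128]
ft_force: [0.1, 0.1, -3.8]
opening: 0.209
grip_force: 30.0
```

```bash
python3 - <<'E'
from h import *
w=env.read_camera("wrist");c=env.read_camera("scene")
save(w,"w2.png");cv2.imwrite("pics/s2.png",cv2.resize(c["color"][100:300,260:460,::-1],(600,600),interpolation=2))
W=cloud(c);x,y,z=[W[...,i] for i in range(3)]
s=env.state();print(s["eef_pos"],s["tcp_rot"],s["ft_force"])
m=(abs(x-455)<25)&(abs(y+111)<50)&(z>255)&(z<285)&(c["color"].max(-1).astype(int)-c["color"].min(-1)<40)
p=W[m];print(len(p),p[np.argsort(p[:,1])][::max(1,len(p)//15)].round())
E
```

```text
[ 456.98791217 -111.27877469  367.04702067] [ 3.14152020e+00 -1.98043209e-04  3.12778096e+00] [ 0.12980145 -0.5190446  -3.20425544]
94 [[ 455. -158.  258.]
 [ 458. -155.  268.]
 [ 462. -153.  266.]
 [ 461. -150.  273.]
 [ 455. -147.  280.]
 [ 456. -144.  281.]
 [ 456. -141.  283.]
 [ 459. -135.  283.]
 [ 457. -128.  280.]
 [ 458. -124.  284.]
 [ 455.  -90.  278.]
 [ 455.  -83.  281.]
 [ 459.  -77.  281.]
 [ 457.  -72.  268.]
 [ 459.  -71.  262.]
 [ 455.  -68.  267.]]
```

View pics/s2.png

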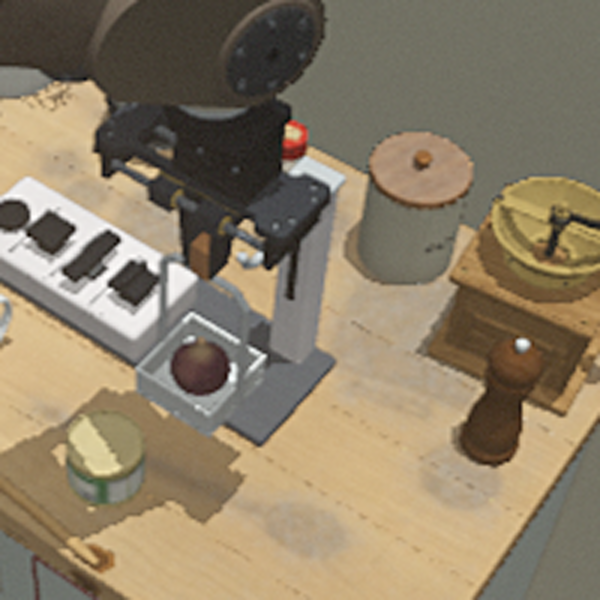

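View pics/w2.png

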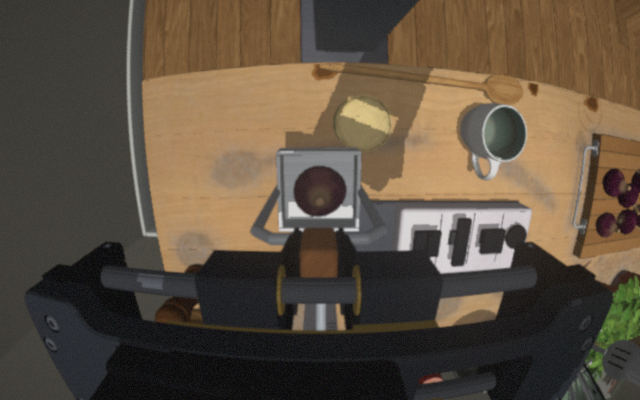

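The basket hangs upright from the fingers with the onion in it. The hook arm (wrist column 320) is in line with the grip, so I advance over the tip, then lower.

Emit:
jog_arm:
  motion:
    - [0,0,0,-6,0,0,10]
    - [0,0,0,-12,0,0,10]
    - [0,0,0,-17,0,0,10]
    - [0,0,0,-18,0,0,10]
    - [0,0,0,-17,0,0,10]
    - [0,0,0,-11,0,0,10]
    - [0,0,0,-6,0,0,10]
    - [0,0,0,0,0,0,10]
    - [0,0,0,0,0,0,10]

```text
t: 11.82
eef_pos: [543.5, -111.7, 367.3]
tcp_rot: [3.142, -0.0, 3.129]
ft_force: [-0.2, 0.4, -3.8]
opening: 0.209
grip_force: 30.0
```

Emit:
jog_arm:
  motion:
    - [0,0,0,0,0,10,10]
    - [0,0,0,0,0,12,10]
    - [0,0,0,0,0,10,10]
    - [0,0,0,0,0,6,10]
    - [0,0,0,0,0,4,10]
    - [0,0,0,0,0,4,10]
    - [0,0,0,0,0,4,10]
    - [0,0,0,0,0,4,10]
    - [0,0,0,0,0,3,10]
    - [0,0,0,0,0,0,10]

```text
t: 13.08
eef_pos: [543.9, -111.8, 310.2]
tcp_rot: [3.142, 0.0, 3.129]
ft_force: [0.2, 0.8, -2.1]
opening: 0.209
grip_force: 30.0
```

Emit:
jog_arm:
  motion:
    - [0,0,0,0,0,3,10]
    - [0,0,0,0,0,3,10]
    - [0,0,0,0,0,3,10]
    - [0,0,0,0,0,2,10]
    - [0,0,0,0,0,0,10]
    - [0,0,0,0,0,0,10]

```text
t: 13.82
eef_pos: [543.9, -111.7, 299.3]
tcp_rot: [3.142, 0.0, 3.129]
ft_force: [0.5, 0.1, -0.8]
opening: 0.205
grip_force: 30.0
```

```bash
python3 - <<'E'
from h import *
c=env.read_camera("scene");w=env.read_camera("top")
cv2.imwrite("pics/s3.png",cv2.resize(c["color"][120:260,290:430,::-1],(600,600),interpolation=2))
s=env.state();print(s["eef_pos"],s["ft_force"])
E
```

```text
[ 543.89648448 -111.77673687  299.33440084] [ 0.83234105 -0.12698106 -0.82202463]
```

View pics/s3.png

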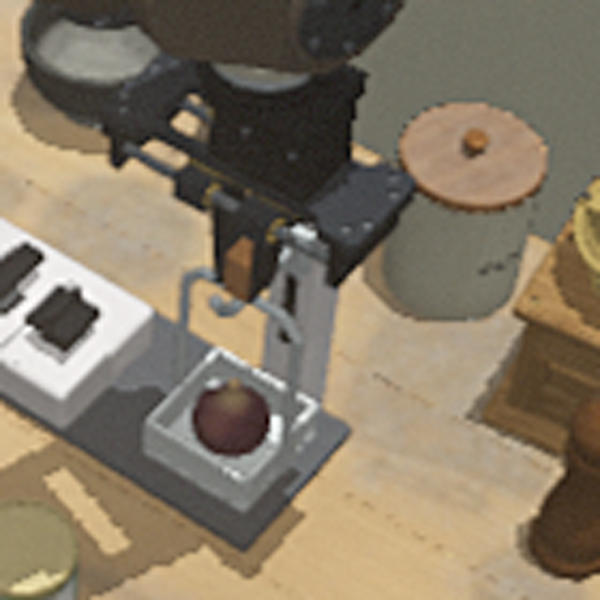

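The bow is on the hook, with the tip showing in front of the crossbar at (220, 305). I lower the last few mm, release and let it settle, then rise.

Emit:
jog_arm:
  motion:
    - [0,0,0,0,0,2,10]
    - [0,0,0,0,0,1,10]
    - [0,0,0,0,0,0,10]
    - [0,0,0,0,0,0,24]
    - [0,0,0,0,0,0,30]
    - [0,0,0,0,0,0,40]
    - [0,0,0,0,0,0,50]
    - [0,0,0,0,0,0,50]
    - [0,0,0,0,0,0,50]
    - [0,0,0,0,0,0,50]

```text
t: 15.18
eef_pos: [543.9, -111.8, 296.2]
tcp_rot: [3.142, 0.0, 3.129]
ft_force: [-0.9, -1.0, -0.2]
opening: 0.527
grip_force: 0.0
```

Emit:
jog_arm:
  motion:
    - [0,0,0,0,0,-5,50]
    - [0,0,0,0,0,-15,50]
    - [0,0,0,0,0,-30,50]
    - [0,0,0,0,0,-40,50]
    - [0,0,0,0,0,-40,50]
    - [0,0,0,0,0,-20,50]
    - [0,0,0,40,0,0,50]
    - [0,0,0,60,0,0,50]
    - [0,0,0,0,0,0,50]
    - [0,0,0,0,0,0,50]

```text
t: 16.42
eef_pos: [444.1, -110.6, 447.4]
tcp_rot: [-3.141, 0.002, 3.128]
ft_force: [1.1, 0.2, 0.6]
opening: 0.527
grip_force: 0.0
```

Emit:
jog_arm:
  motion:
    - [0,0,0,0,0,0,50]
    - [0,0,0,0,0,0,50]
    - [0,0,0,0,0,0,50]
    - [0,0,0,0,0,0,50]
    - [0,0,0,0,0,0,50]
    - [0,0,0,0,0,0,50]
    - [0,0,0,0,0,0,50]
    - [0,0,0,0,0,0,50]
    - [0,0,0,0,0,0,50]
    - [0,0,0,0,0,0,50]

```text
t: 17.68
eef_pos: [443.9, -110.5, 446.2]
tcp_rot: [3.142, -0.0, 3.129]
ft_force: [0.3, -0.2, -0.8]
opening: 0.527
grip_force: 0.0
```

```bash
python3 - <<'E'
from h import *
def g(n):
  c=env.read_camera(n);W=cloud(c);x,y,z=[W[...,i] for i in range(3)];col=c["color"].astype(int)
  m=(abs(x-544)<40)&(abs(y+111)<40)&(z>200)&(z<260)&(col[...,0]-col[...,2]>50)
  k=(abs(x-557)<8)&(abs(y-207)<8);q=(abs(x-557)<8)&(abs(y-152)<8)
  print(n,m.sum(),np.median(W[m],0).round(1),W[m][:,2].max(),np.median(z[k]),np.median(z[q]));return c
c=g("scene");g("scene");g("scene")
cv2.imwrite("pics/s4.png",cv2.resize(c["color"][120:260,260:430,::-1],(680,560),interpolation=2))
E
```

```text
scene 75 [ 541.2 -113.6  244.9] 249.87251747922733 65.4455054697338 77.65438009640093
scene 78 [ 539.6 -113.4  244.8] 251.4759322733455 66.5351825265916 78.26521935163123
scene 82 [ 539.8 -113.3  244.5] 251.65256786334135 66.3498870827965 78.05223337112534
```

View pics/s4.png

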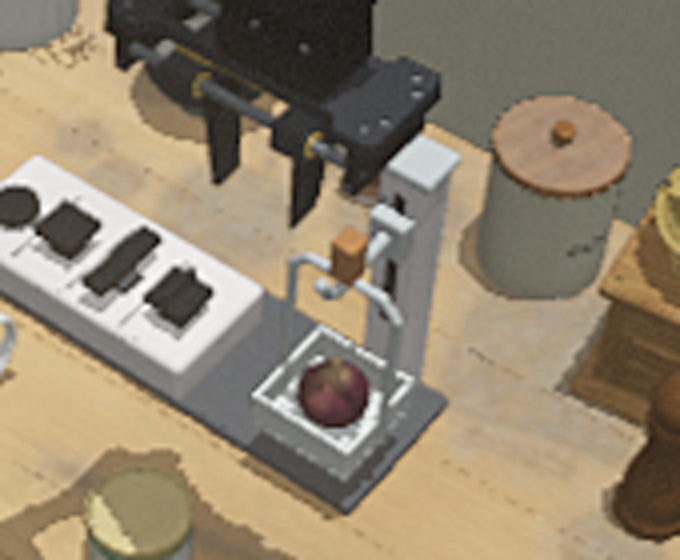

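The basket hangs upright with the onion in it (grip at (350, 255)), dipped about 20 mm, and the keys are right. I give it a little more settling time.

Emit:
jog_arm:
  motion:
    - [0,0,0,0,0,0,50]
    - [0,0,0,0,0,0,50]
    - [0,0,0,0,0,0,50]
    - [0,0,0,0,0,0,50]
    - [0,0,0,0,0,0,50]
    - [0,0,0,0,0,0,50]
    - [0,0,0,0,0,0,50]
    - [0,0,0,0,0,0,50]
    - [0,0,0,0,0,0,50]
    - [0,0,0,0,0,0,50]

```text
t: 19.08
eef_pos: [443.9, -110.5, 446.2]
tcp_rot: [3.141, 0.0, 3.129]
ft_force: [0.6, 1.1, 0.6]
opening: 0.527
grip_force: 0.0
```

Emit:
jog_arm:
  motion:
    - [0,0,0,0,0,0,50]
    - [0,0,0,0,0,0,50]
    - [0,0,0,0,0,0,50]
    - [0,0,0,0,0,0,50]
    - [0,0,0,0,0,0,50]
    - [0,0,0,0,0,0,50]
    - [0,0,0,0,0,0,50]
    - [0,0,0,0,0,0,50]
    - [0,0,0,0,0,0,50]
    - [0,0,0,0,0,0,50]

```text
t: 20.32
eef_pos: [443.9, -110.5, 446.2]
tcp_rot: [3.142, 0.0, 3.129]
ft_force: [0.0, -0.8, -0.6]
opening: 0.524
grip_force: 0.0
```

```bash
python3 -c "
from cell import env
print(env.job_done())"
```

```text
the job is handed in; nothing more can be done
None
```

I handed the job in at about 20 s and no verdict came back: the round key is latched with the square, bar and fin keys up, and the basket with the onion hangs upright on the hook, dipped about 20 mm, with nothing else touched.

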